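Sort the snack-corner odds and ends into their trays

ROBOT

A 6-joint arm with a two-finger parallel gripper is mounted at the origin on the work surface. World frame = base frame: x ahead of the robot, y to its left, z up, the work surface at z = 0. Lengths are in mm, angles in rad, forces in N, time in s.
With the tool pointing down it reaches from about 275 to 750 mm from the base axis. Payload 10.2 kg.
Tool frame: the origin (TCP) lies at the very end of the fingers, on their centre line; the grasp point (between the pads) lies 19 mm behind it; z points along the fingers, y is the line along which they close (so a half turn about z gives the same grasp; the last joint's range is limited). The gripper opens to 85 mm and grips with 20 to 120 N. Pads are 22 mm wide; open, the fingers measure 114 mm over their backs; the gripper's body (76 mm by 85 mm) begins 54 mm behind the grasp point. The pads swing forward as they close: fully open they stand 13 mm farther back than shut.
Start: joints at [0.96, 0.313, 1.498, -0, 1.331, -0.223], TCP at [198.543, 486.016, 231.294] pointing down, gripper open.
Joint ranges: [-2.94, 2.94], [-0.97, 2.17], [0.19, 2.56], [-1.23, 4.37], [0.02, 3.11], [-2.88, 2.88]. Speed limits (rad/s): [2.39, 2.39, 3.01, 3.14, 3.14, 3.14].

INTERFACE

Orientations are given as a unit quaternion [w, x, y, z].
In Python, from rig import ctrl, optics gives the robot as it stands. The module is installed in compiled form; this text tells all that it offers.
- The arm moves only by the shell command python3 -m handwheel 'ROWS' [FORCE]. ROWS is JSON, a list that holds one entry, the list of rows, each a list of 5 numbers: the gripper command: -1 is fully open, 1 is shut, values between are in proportion, then the shift along the world's x, y, z in units of 50 mm (1.0 is 50 mm), then the turn about the world's z in units of 8 degrees (1.0 is 8 degrees). In form: [[[gripper, tx, ty, tz, twist], ...]]. A call has 1 to 10 rows; each row shifts and turns the commanded pose from where the row before left it; what a row does not reach is not made up. A row lasts 1/10 s, in which the tool goes at most 50 mm and 8.59 degrees, less where a joint would pass 70% of its speed; a pose out of reach is approached as far as the arm can. A call is refused whole if a number of a shift passes 1 or a number of a turn 1, either way. A call with a gripper value outside its range is refused whole. The fingers move at their own pace and stop on an object; FORCE is the grip in N (left out, the last holds). Time passes only in rows, so rows that do not move let the fingers close. It gives the time, the measured TCP pose, the force, the opening and the grip force at its end, in the units of the state.
- ctrl.sense(): the state, without advancing time (a new reading comes with each control period).
- optics.capture(name): name is "scene" or "top" or "wrist"; returns a dict with "img" (420x560x3 uint8, blue, green, red), "K" (3x3 intrinsics, pixels), "R" (3x3) and "t" (3): a world point X has camera coordinates R X + t. Camera axes: x right, y down, z forward; pixel columns grow to the right and rows downward; lengths in mm; the calibration is good to about 2 mm. A picture is of the moment at which its call begins. There is no depth.
- ctrl.finish_job(): hands the job in; it is judged then, once.
The state is a dict: "time_s": time; "joints": joint angles; "dq": joint speeds; "tau": joint torques, N m; "eef_pos": TCP position; "ee_rot": TCP orientation; "force": force on the tool from outside, world axes, zero at the start; "wrist_torque": the same for the moment, N m; "grip_width": opening from 0.0 (shut) to 1.0 (fully open); "grip_force": force on a finger pad.
Only numpy, scipy, OpenCV 4.12 (cv2) and the standard library are available. Lean on these libraries where they do the work, as an engineer would, in place of code of your own. Each camera call takes 0.05 s, during which the arm holds its last target. There are 200 camera calls.

TASK

Sort the odds and ends on the counter: both coffee capsules go side by side on the floor of the square black tray, standing on their rims; both honey jars go upright side by side on the round wooden tray; and the snack bar carton goes flat on the floor of the oblong white bin, lengthwise in it. The jars are glass, so set them down rather than drop them, and do not disturb the mug and the clear cup.

Things in the scene. Friction and masses are not known exactly. Their poses are not given: they have to be found in the camera images.
- capsule_a_center (a point): Coffee capsule A (one of two alike): copper-coloured aluminium frustum standing on its wide foil rim, 33 mm tall. The rim at the bottom is 44 mm across and 1.8 mm thick; above it the body tapers from 36 mm across to 33 mm at 24 mm height, then rounds in to a small flat top. About 14 g. The point is on its axis, half-way up (16.5 mm above its underside); z is up along its axis.
- capsule_b_center (a point): Coffee capsule B (one of two alike): copper-coloured aluminium frustum standing on its wide foil rim, 33 mm tall. The rim at the bottom is 44 mm across and 1.8 mm thick; above it the body tapers from 36 mm across to 33 mm at 24 mm height, then rounds in to a small flat top. About 14 g. The point is on its axis, half-way up (16.5 mm above its underside); z is up along its axis.
- jar_a_center (a point): Mini honey jar A (one of two alike): closed round glass jar, 45 mm across (glass and paper label up to 34 mm height), with a white screw lid 43 mm across on top; 52 mm tall in all, about 75 g. The point is on its axis, half-way up (26 mm above its underside); z is up along its axis.
- jar_b_center (a point): Mini honey jar B (one of two alike): closed round glass jar, 45 mm across (glass and paper label up to 34 mm height), with a white screw lid 43 mm across on top; 52 mm tall in all, about 75 g. The point is on its axis, half-way up (26 mm above its underside); z is up along its axis.
- bar_center (a point): Snack bar in a closed kraft-cardboard carton with a paper band: stiff oblong box 90 x 34 x 24 mm (length along its x, width along y, height along z) lying on its wide face, about 45 g. The point is its centre, 12 mm above its underside.
- capsule_tray: Capsule tray: square black open tray, 130 x 130 mm outside, walls 3 mm thick and 24 mm high, floor 3 mm thick. Stands fast on the counter. Origin under its centre at counter height; x and y along its sides, z up.
- round_tray: Round tray: dark wooden serving tray, 160 mm across outside, flat floor 6 mm above the counter, rim 6 mm thick whose top is 14 mm above the counter (flat floor inside about 146 mm across). Stands fast. Origin under its centre at counter height; z up.
- snack_bin: Snack bin: oblong white open bin, 130 mm along its x and 160 mm along its y outside (its length is y), walls 4 mm thick and 34 mm high, floor 4 mm thick. Stands fast. Origin under its centre at counter height; z up.
- mug_center (a point): Bystander: white ceramic mug, 84 mm across, with a red silicone lid on it (96 mm across, small knob; top at 114 mm) and a handle that reaches 76 mm from its axis along its +x. Stands loose, about 360 g. The point is on its axis, 50 mm above the counter.
- cup_center (a point): Bystander: empty clear polycarbonate cup, 80 mm across the rim, 110 mm tall, loose and light (90 g). The point is on its axis, 55 mm above the counter.
Mind the look-alikes: they are no part of the job. There is more than one size of the capsule_tray; the one meant has the size given above.

How it is judged:
By the outcome, as a careful person would: the job done as asked, in the order asked, and still so for the second after the job is handed in, with the robot touching nothing.
It also fails if it takes over 112 s, if anything falls off the work surface, if the arm or the gripper's body presses on something with over 40 N, if the wrist force passes 120 N, or if a joint passes its speed limit or range.

## Working session

There is one attempt and no reset: what is moved stays moved. The work goes in short steps, Python scripts to look and compute and a shell command to move; the robot and the scene stay as the last step left them, time stands still between calls to the robot, and variables do not carry over. Pictures are saved under pics/ and viewed, at most 17 in all, crops included, and the job is handed in when it is done.

```bash
mkdir -p pics; cat > h.py <<'E'
import numpy as np, cv2
from rig import ctrl, optics
def ray(c,u,v):
    K,R,t=[np.array(c[k],float) for k in("K","R","t")]
    t=t.reshape(3); d=R.T@np.linalg.solve(K,[u,v,1.]); return -R.T@t,d
def onz(c,u,v,z):
    o,d=ray(c,u,v); return o+d*(z-o[2])/d[2]
def two(c1,p1,c2,p2):
    o1,d1=ray(c1,*p1);o2,d2=ray(c2,*p2)
    s=np.linalg.lstsq(np.c_[d1,-d2],o2-o1,rcond=None)[0]
    a,b=o1+d1*s[0],o2+d2*s[1]; return (a+b)/2,np.linalg.norm(a-b)
def proj(c,X):
    p=np.array(c["K"])@(np.array(c["R"])@np.array(X,float)+np.array(c["t"]).reshape(3)); return p[:2]/p[2]
E
python3 - <<'E'
from h import *
print(ctrl.sense())
for n in("scene","top","wrist"):
    c=optics.capture(n); np.savez(f"pics/{n}0.npz",**c); cv2.imwrite(f"pics/{n}0.png",cv2.resize(c["img"],(800,600)) if n!="wrist" else c["img"])
    print(n,ray(c,280,210),np.array(c["K"])[0,0])
E
```

```text
{'time_s': 0.0, 'joints': array([ 9.59594645e-01,  3.13465827e-01,  1.49840648e+00,  3.47043813e-05,
        1.33098633e+00, -2.23373085e-01]), 'dq': array([ 0.00100456, -0.00010973,  0.00065014, -0.00067439, -0.00088894,
       -0.00069927]), 'tau': array([ 5.49304095e-04, -4.12263072e+01, -2.59746820e+01, -1.35923760e-04,
        4.15820061e-03,  3.00662023e-06]), 'eef_pos': array([198.39305791, 485.81235255, 230.7384907 ]), 'ee_rot': array([-2.71948621e-04,  1.92705312e-01,  9.81256471e-01, -5.71848981e-04]), 'force': array([-0.02859681,  0.17356464, -0.6542784 ]), 'wrist_torque': array([-0.01658415, -0.06757343, -0.01840017]), 'grip_force': 0.0, 'grip_width': 0.9972465432294438}
scene (array([886.46941628, 544.39044687, 925.03584637]), array([-0.34350222, -0.51012693, -0.78857671])) 384.8160979146678
top (array([ 329.4348933 ,    5.58042633, 1573.98634888]), array([ 0.13488458,  0.00660902, -0.99086735])) 430.003484433767
wrist (array([124.8309615 , 515.84799881, 372.7022491 ]), array([ 0.28278099, -0.12511376, -0.95101003])) 305.5763839902498
```

View pics/scene0.png

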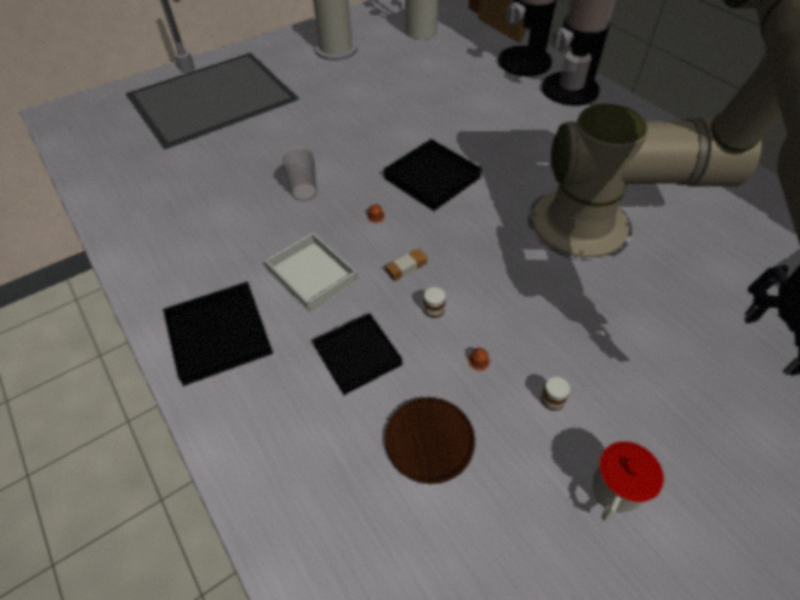

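View pics/top0.png

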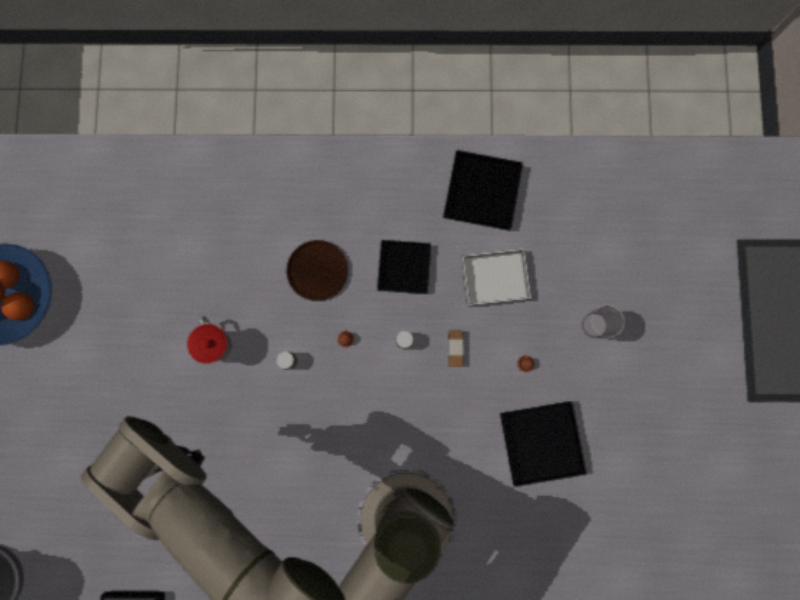

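The scene view (800×600) shows three black trays, at (218,332), (357,352) and (432,173), plus a round tray (430,440) and white bin (310,270). Capsules are at (376,213) and (480,358), jars at (434,302) and (556,393), the bar at (406,264), the mug at (630,475) and the cup at (300,175).

The top view shows the smallest black tray at (405,266), round tray (318,270), bin (497,278), capsules (346,339) and (526,363), jars (286,360) and (405,340), bar (456,348).

```bash
cat > m1.py <<'E'
from h import *
S=np.load("pics/scene0.npz");T=np.load("pics/top0.npz")
def seg(c,u,v,kind,r):
    u,v=u*.7,v*.7; im=cv2.GaussianBlur(c["img"],(3,3),0).astype(int)
    b,g,rr=im[...,0],im[...,1],im[...,2]
    m={"or":(rr-b>35),"wh":(im.min(2)>130),"bk":(im.max(2)<35),"br":(rr-b>12)}[kind].astype(np.uint8)
    w=np.zeros_like(m); cv2.circle(w,(int(u),int(v)),r,1,-1); m=m*w
    cs=max(cv2.findContours(m,cv2.RETR_EXTERNAL,cv2.CHAIN_APPROX_NONE)[0],key=cv2.contourArea)
    return cs
def cen(cs): M=cv2.moments(cs); return (M["m10"]/M["m00"],M["m01"]/M["m00"])
L=[("capL","or",346,339,480,358,18),("capR","or",526,363,376,213,18),("jarL","wh",286,360,556,388,18),("jarR","wh",405,340,434,296,18),
("bar","br",456,348,406,264,25),("trayM","bk",405,266,357,352,38),("trayFar","bk",483,190,218,332,52),("trayN","bk",543,443,432,173,48),("round","br",318,270,430,440,45),("bin","wh",497,278,310,270,45)]
for n,k,a,b,c,d,r in L:
    ct,cs=seg(T,a,b,k,r if r>20 else 14),seg(S,c,d,k,r)
    X,e=two(T,cen(ct),S,cen(cs))
    z={"or":16,"wh":50,"bk":20,"br":12}[k]; z=30 if n=="bin" else z
    h=np.array([onz(T,*p,z)[:2] for p in ct[:,0,:].astype(float)],np.float32)
    rc=cv2.minAreaRect(h)
    print(n,X.round(0),"gap",round(e,1),"area",cv2.contourArea(ct),cv2.contourArea(cs),"rect",[np.round(q,0) for q in rc])
E
python3 m1.py
```

```text
capL [443. 159.   3.] gap 0.9 area 59.5 157.5 rect [array([443., 158.]), array([34., 31.]), np.float64(46.0)]
capR [ 382. -302.    7.] gap 0.0 area 75.0 91.5 rect [array([ 383., -301.]), array([32., 36.]), np.float64(89.0)]
jarL [387. 304.  52.] gap 0.2 area 86.0 171.5 rect [array([388., 305.]), array([39., 35.]), np.float64(2.0)]
jarR [440.   7.  51.] gap 2.2 area 78.5 108.5 rect [array([440.,   6.]), array([36., 32.]), np.float64(0.0)]
bar [ 418. -125.   10.] gap 1.8 area 181.5 340.0 rect [array([ 420., -126.]), array([36., 91.]), np.float64(90.0)]
trayM [631.   7.   4.] gap 0.8 area 1103.5 1839.0 rect [array([629.,   6.]), array([126., 128.]), np.float64(86.0)]
trayFar [ 839. -202.    2.] gap 1.3 area 2121.0 3265.0 rect [array([ 834., -199.]), array([175., 182.]), np.float64(79.0)]
trayN [ 183. -342.    6.] gap 1.6 area 2482.5 1768.0 rect [array([ 185., -340.]), array([176., 179.]), np.float64(10.0)]
round [622. 234.   0.] gap 1.3 area 1334.5 2893.5 rect [array([622., 232.]), array([154., 152.]), np.float64(0.0)]
bin [ 602. -239.   -0.] gap 3.9 area 967.0 1004.5 rect [array([ 598., -235.]), array([112., 124.]), np.float64(7.0)]
```

```bash
python3 -m handwheel '[[[-1,0.49,-0.654,-0.1,0.278],[-1,0.49,-0.654,-0.1,0.278],[-1,0.49,-0.654,-0.1,0.278],[-1,0.49,-0.654,-0.1,0.278],[-1,0.49,-0.654,-0.1,0.278],[-1,0.49,-0.654,-0.1,0.278],[-1,0.49,-0.654,-0.1,0.278],[-1,0.49,-0.654,-0.1,0.278],[-1,0.49,-0.654,-0.1,0.278],[-1,0.49,-0.654,-0.1,0.278]]]' 40; python3 - <<'E'
from h import *
c=optics.capture("wrist"); np.savez("pics/w1.npz",**c); cv2.imwrite("pics/w1.png",c["img"])
s=ctrl.sense(); print(s["eef_pos"],s["ee_rot"]); print(ray(c,280,210)); print(proj(c,s["eef_pos"]))
E
```

```text
time_s: 1.15
eef_pos: [444.2, 157.5, 181.0]
ee_rot: [-0.0, -0.001, 1.0, 0.0]
force: [0.1, 0.3, -0.1]
grip_width: 0.999
grip_force: 0.0
[447.04770035 153.60216109 180.26464509] [ 2.37236330e-04 -3.64580046e-04  9.99999515e-01 -8.83282259e-04]
(array([364.70817955, 157.27052272, 322.93156474]), array([ 0.30865198, -0.00671833, -0.95117161]))
[274.97942909 275.0385361 ]
```

View pics/w1.png

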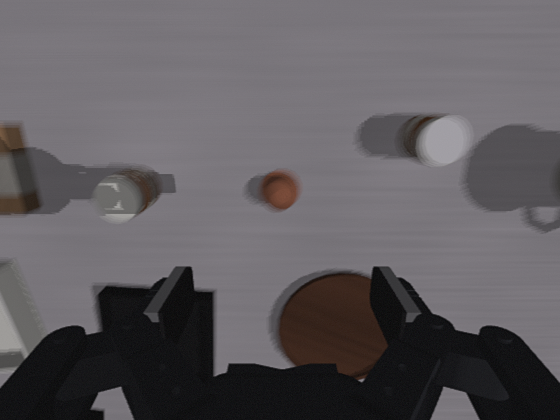

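The wrist view shows capsule L at (280,189), jar L's lid at (444,140), jar R's lid at (120,197), the round tray at lower centre (340,325), the small black tray at (155,330), and the bar at the left edge (15,170).

```bash
cat > w.py <<'E'
from h import *
def orange(c,rmin=40):
    im=cv2.GaussianBlur(c["img"],(3,3),0).astype(int)
    m=(im[...,2]-im[...,0]>35).astype(np.uint8)
    return [k for k in cv2.findContours(m,cv2.RETR_EXTERNAL,cv2.CHAIN_APPROX_NONE)[0] if cv2.contourArea(k)>100]
def cen(cs): M=cv2.moments(cs); return (M["m10"]/M["m00"],M["m01"]/M["m00"])
def white(c,th=120):
    m=(cv2.GaussianBlur(c["img"],(3,3),0).min(2)>th).astype(np.uint8)
    return [k for k in cv2.findContours(m,cv2.RETR_EXTERNAL,cv2.CHAIN_APPROX_NONE)[0] if cv2.contourArea(k)>200]
E
python3 - <<'E'
from w import *
c=np.load("pics/w1.npz"); T=np.load("pics/top0.npz")
print(ctrl.sense()["eef_pos"], ctrl.sense()["joints"])
for k in orange(c): p=cen(k); print("or",np.round(p),cv2.contourArea(k),cv2.boundingRect(k),onz(c,*p,15))
for k in white(c,140): p=cen(k); print("wh",np.round(p),cv2.contourArea(k),cv2.boundingRect(k),onz(c,*p,52), two(c,p,T,proj(T,[387,305,52])))
E
```

```text
[447.04770035 153.60216109 180.26464509] [ 0.08337207  0.24759053  1.7247357  -0.00195561  1.16894074 -1.48738882]
or [281. 191.] 816.0 (264, 172, 33, 37) [443.61425071 155.86276476  15.        ]
wh [  7. 332.] 530.5 (0, 301, 22, 49) [ 590.88645537 -137.05719797   52.        ] (array([349.58440575, 225.09981487, 375.05651814]), np.float64(59.50956751401538))
wh [446. 140.] 1630.5 (423, 117, 46, 48) [388.88732801 299.02560129  52.        ] (array([389.02276896, 308.12669373,  35.01134253]), np.float64(2.7938066279662945))
```

```bash
python3 -m handwheel '[[[-1,0,0,-0.4,0],[-1,0,0,-0.4,0],[-1,0,0,-0.4,0],[-1,0,0,-0.4,0],[-1,0,0,-0.4,0],[-1,0,0,0,0],[-1,0,0,0,0],[-1,0,0,0,0]]]'; python3 - <<'E'
from w import *
c=optics.capture("wrist"); np.savez("pics/w2.npz",**c); c1=np.load("pics/w1.npz")
print(ctrl.sense()["eef_pos"])
p1=cen(max(orange(c1),key=cv2.contourArea))
for k in orange(c): p=cen(k); print("or",np.round(p),cv2.contourArea(k),cv2.boundingRect(k),onz(c,*p,15),two(c,p,c1,p1))
E
```

```text
time_s: 2.0
eef_pos: [444.1, 159.1, 82.3]
ee_rot: [0.001, -0.0, 1.0, 0.0]
force: [-0.3, -0.7, -0.7]
grip_width: 1.0
grip_force: 0.0
[444.1039857  159.12384165  82.31045144]
or [ 78. 220.] 254.5 (49, 201, 41, 48) [440.45618918  10.24521193  15.        ] (array([378.92708078, 155.02738441, 218.94094784]), np.float64(24.340649376612724))
or [285. 221.] 1713.0 (254, 192, 54, 57) [441.35228008 160.79872736  15.        ] (array([446.9586675 , 158.35996523,   0.68892313]), np.float64(5.162496473260337))
```

```bash
python3 -m handwheel '[[[-1,-0.04,0.02,-0.4,0],[-1,0,0,-0.4,0],[-1,0,0,-0.4,0],[-1,0,0,-0.2,0],[-1,0,0,-0.16,0],[-1,0,0,0,0],[1,0,0,0,0],[1,0,0,0,0],[1,0,0,0,0],[1,0,0,0,0]]]' 25;python3 -m handwheel '[[[1,0,0,0,0],[1,0,0,0,0],[1,0,0,0,0]]]'; python3 - <<'E'
from w import *
c=optics.capture("wrist"); np.savez("pics/w3.npz",**c); cv2.imwrite("pics/w3.png",c["img"])
E
```

```text
time_s: 3.05
eef_pos: [441.8, 160.1, 3.9]
ee_rot: [0.0, -0.0, 1.0, 0.0]
force: [-2.4, -0.1, 6.4]
grip_width: 0.388
grip_force: 24.5
time_s: 3.35
eef_pos: [441.8, 160.1, 3.9]
ee_rot: [0.0, -0.0, 1.0, 0.0]
force: [-2.3, 0.7, 5.0]
grip_width: 0.391
grip_force: 24.6
```

View pics/w3.png

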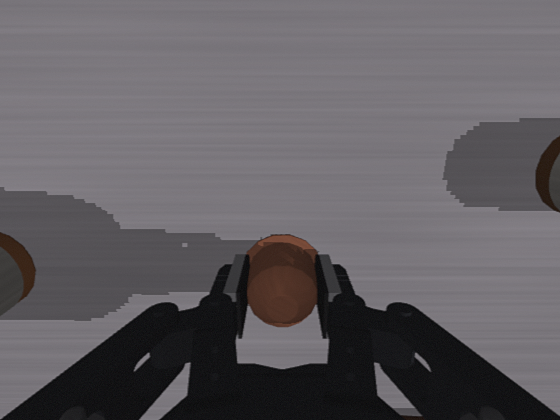

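The wrist view shows the capsule centred between the pads at (282,280), gripped at 33 mm.

```bash
python3 -m handwheel '[[[1,0,0,0.8,0],[1,0,0,0.8,0],[1,0.632,-0.616,0,0],[1,0.632,-0.616,0,0],[1,0.632,-0.616,0,0],[1,0.632,-0.616,0,0],[1,0.632,-0.616,0,0],[1,0,0,0,0],[1,0,0,0,0],[1,0,0,0,0]]]'; python3 - <<'E'
from w import *
c=optics.capture("wrist"); np.savez("pics/w4.npz",**c); cv2.imwrite("pics/w4.png",c["img"])
E
```

```text
time_s: 4.4
eef_pos: [598.8, 6.8, 83.2]
ee_rot: [-0.0, -0.001, 1.0, 0.0]
force: [-0.5, 1.0, 0.7]
grip_width: 0.395
grip_force: 25.4
```

View pics/w4.png

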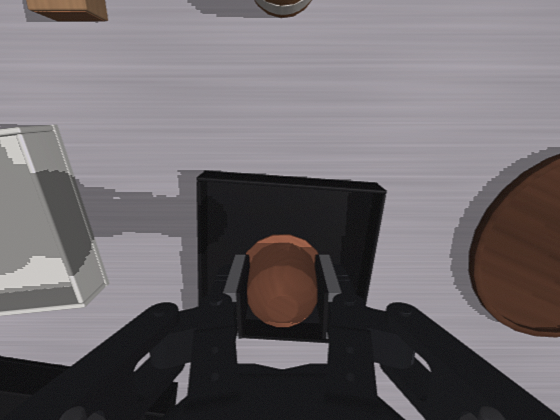

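The wrist view shows the held capsule at (282,280) over the small tray, whose near corners are at (200,172) and (385,187). The bin's right-hand rim corners are at (56,126) and (105,284). The round tray is at the right edge.

```bash
python3 - <<'E'
from w import *
c=np.load("pics/w4.npz");T=np.load("pics/top0.npz")
a,b=onz(c,200,172,24)[:2],onz(c,385,187,24)[:2]
print(a,b,np.linalg.norm(b-a)); d=(b-a)/np.linalg.norm(b-a); n=np.array([d[1],-d[0]]); print("ctr",(a+b)/2+65*n, np.degrees(np.arctan2(d[0],d[1])))
a,b=onz(c,56,126,34)[:2],onz(c,105,284,34)[:2]
print("bin",a,b,np.linalg.norm(b-a)); 
# heights by two views: tray rim near edge in top image
m=(T["img"].max(2)<35).astype(np.uint8); w=np.zeros_like(m); cv2.circle(w,(283,186),38,1,-1)
k=max(cv2.findContours(m*w,cv2.RETR_EXTERNAL,cv2.CHAIN_APPROX_NONE)[0],key=cv2.contourArea)
q=cv2.boxPoints(cv2.minAreaRect(k)); print(q)
for p in((200,172),(385,187)):
  for r in q:
    X,e=two(c,p,T,r)
    if e<12: print(p,r,X.round(1),round(e,1))
E
```

```text
[557.97952564 -47.9699416 ] [568.10356384  76.17165965] 124.55373663277007
ctr [627.82646649   8.81749699] 4.662287259826671
bin [ 528.036486   -130.04065997] [ 636.90571627 -119.63982036] 109.36492473845193
[[264.2538  202.44672]
 [266.7208  167.90863]
 [301.0457  170.36041]
 [298.5787  204.8985 ]]
(200, 172) [298.5787 204.8985] [561.5 -52.3   7.7] 0.8
(385, 187) [264.2538  202.44672] [566.4  73.2  32.4] 0.6
```

```bash
python3 -m handwheel '[[[1,0.6,-0.02,0,0],[1,0.57,0,0,0],[1,0,0,-0.5,0],[1,0,0,-0.5,0],[1,0,0,-0.3,0],[1,0,0,-0.14,0],[1,0,0,-0.06,0],[1,0,0,0,0],[1,0,0,0,0]]]'; python3 -m handwheel '[[[-0.25,0,0,0,0],[-0.25,0,0,0,0],[-0.25,0,0,0,0]]]'
```

```text
time_s: 5.35
eef_pos: [658.6, 5.0, 9.4]
ee_rot: [0.001, -0.0, 1.0, -0.0]
force: [0.1, 1.1, -0.3]
grip_width: 0.395
grip_force: 25.4
time_s: 5.65
eef_pos: [658.2, 5.0, 8.6]
ee_rot: [0.0, -0.0, 1.0, -0.0]
force: [-1.2, -0.0, -0.3]
grip_width: 0.62
grip_force: 0.0
```

```bash
python3 -m handwheel '[[[-0.25,0,0,0.4,0],[-0.25,0,0,0.8,0],[-0.5,0,0,0.8,0],[-1,-0.61,-0.68,0,0],[-1,-0.61,-0.68,0,0],[-1,-0.61,-0.68,0,0],[-1,-0.61,-0.68,0,0],[-1,-0.61,-0.68,0,0],[-1,-0.61,-0.68,0,0],[-1,-0.61,-0.68,0,0]]]';python3 -m handwheel '[[[-1,-0.61,-0.68,0,0],[-1,-0.61,-0.68,0,0],[-1,0,0,0,0],[-1,0,0,0,0],[-1,0,0,0,0]]]'; python3 - <<'E'
from w import *
c=optics.capture("wrist"); np.savez("pics/w5.npz",**c);T=np.load("pics/top0.npz")
for k in orange(c): p=cen(k); print("or",np.round(p),cv2.contourArea(k),cv2.boundingRect(k),onz(c,*p,15),two(c,p,T,proj(T,[383,-301,16])))
c=optics.capture("top");cv2.imwrite("pics/t5.png",cv2.resize(c["img"][140:280,180:420],(800,467)))
E
```

```text
time_s: 6.65
eef_pos: [443.2, -234.1, 108.6]
ee_rot: [0.0, -0.0, 1.0, -0.0]
force: [0.2, -0.9, 0.7]
grip_width: 1.0
grip_force: 0.0
time_s: 7.15
eef_pos: [384.1, -300.4, 108.4]
ee_rot: [0.0, -0.001, 1.0, 0.0]
force: [0.6, -0.2, 0.7]
grip_width: 1.0
grip_force: 0.0
or [489. 293.] 693.0 (469, 284, 41, 20) [ 458.4720373 -116.991031    15.       ] (array([ 362.54614435, -257.8587553 ,  186.05382327]), np.float64(34.72558812253394))
or [506. 222.] 1320.0 (482, 206, 49, 34) [ 391.25561152 -117.15451107   15.        ] (array([ 352.69330465, -258.35123835,  187.93365968]), np.float64(51.632747854507784))
or [283. 210.] 1511.5 (257, 183, 49, 51) [ 380.75281737 -299.82735971   15.        ] (array([ 382.46554029, -300.78333578,   11.98197714]), np.float64(2.3832711126497177))
```

View pics/t5.png

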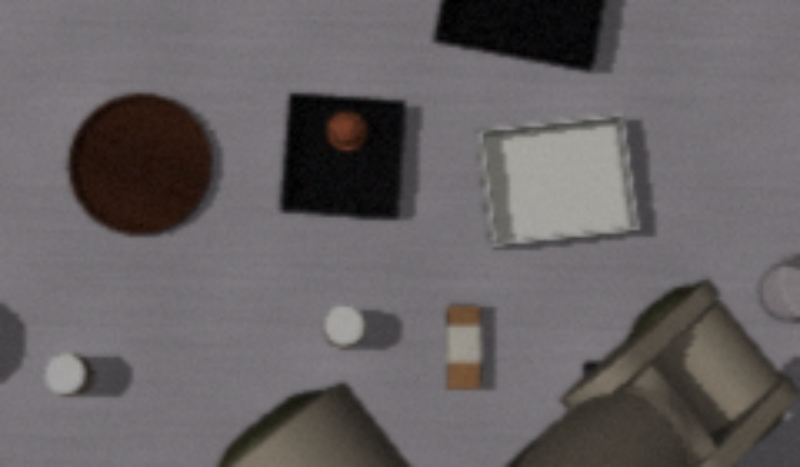

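The top crop shows the first capsule standing in the small tray at (347,131), far half.

```bash
python3 -m handwheel '[[[-1,-0.04,0,-0.6,0],[-1,0,0,-0.6,0],[-1,0,0,-0.5,0],[-1,0,0,-0.25,0],[-1,0,0,-0.13,0],[-1,0,0,0,0],[1,0,0,0,0],[1,0,0,0,0],[1,0,0,0,0],[1,0,0,0,0]]]' 25; python3 -m handwheel '[[[1,0,0,0,0],[1,0,0,0,0],[1,0,0,0.8,0],[1,0,0,0.8,0],[1,0.63,0.91,0.1,0],[1,0.54,0.78,0,0],[1,0.54,0.78,0,0],[1,0.54,0.78,0,0],[1,0.54,0.78,0,0],[1,0.54,0.78,0,0]]]'; python3 -m handwheel '[[[1,0.54,0.78,0,0],[1,0.5,0.64,0,0],[1,0,0,0,0],[1,0,0,0,0],[1,0,0,0,0]]]';python3 - <<'E'
from w import *
c=optics.capture("wrist"); np.savez("pics/w6.npz",**c); cv2.imwrite("pics/w6.png",c["img"])
E
```

```text
time_s: 8.25
eef_pos: [381.7, -301.2, 5.0]
ee_rot: [0.0, -0.0, 1.0, -0.0]
force: [-2.3, 2.5, 6.7]
grip_width: 0.393
grip_force: 24.4
time_s: 9.25
eef_pos: [545.8, -63.2, 89.1]
ee_rot: [0.0, -0.0, 1.0, -0.0]
force: [0.2, -0.0, 0.6]
grip_width: 0.391
grip_force: 25.4
time_s: 9.75
eef_pos: [596.4, 5.2, 88.8]
ee_rot: [-0.0, 0.0, 1.0, -0.0]
force: [1.0, 0.7, 0.3]
grip_width: 0.389
grip_force: 25.4
```

View pics/w6.png

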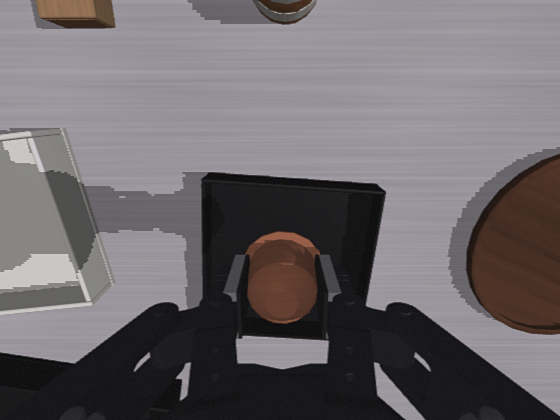

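The second capsule is held level at (282,280). The tray is as before; the placed capsule is hidden behind it.

```bash
python3 -m handwheel '[[[1,0.06,0.1,-0.5,0],[1,0,0,-0.5,0],[1,0,0,-0.4,0],[1,0,0,-0.15,0],[1,0,0,-0.06,0],[1,0,0,0,0],[1,0,0,0,0],[-0.25,0,0,0,0],[-0.25,0,0,0,0],[-0.25,0,0,0,0]]]'; python3 -m handwheel '[[[-0.25,0,0,0.4,0],[-0.25,0,0,0.8,0],[-0.5,0,0,0.8,0],[-1,-0.8,0,0,0],[-1,-0.8,0,0,0],[-1,-0.8,0,0,0],[-1,-0.8,0,0,0],[-1,0,0,0,0],[-1,0,0,0,0],[-1,0,0,0,0]]]';python3 - <<'E'
from w import *
c=optics.capture("wrist"); np.savez("pics/w7.npz",**c); cv2.imwrite("pics/w7.png",c["img"]);T=np.load("pics/top0.npz")
for k in white(c,140): p=cen(k); print("wh",np.round(p),cv2.contourArea(k),cv2.boundingRect(k),onz(c,*p,52),two(c,p,T,proj(T,[440,6,50])))
E
```

```text
time_s: 10.8
eef_pos: [600.0, 11.0, 8.6]
ee_rot: [0.0, -0.0, 1.0, -0.0]
force: [-0.8, -0.2, -0.1]
grip_width: 0.628
grip_force: 0.0
time_s: 11.8
eef_pos: [441.0, 10.7, 108.7]
ee_rot: [0.001, -0.0, 1.0, -0.0]
force: [0.8, -0.5, 0.6]
grip_width: 1.005
grip_force: 0.0
wh [ 22. 344.] 1632.0 (0, 319, 89, 66) [ 538.10052183 -197.00262389   52.        ] (array([408.91235506,  -8.67226731, 219.31481872]), np.float64(47.56607232678203))
wh [283. 228.] 1774.0 (254, 201, 53, 54) [439.22059287  11.09059172  52.        ] (array([439.97943297,   8.54711022,  50.10224473]), np.float64(5.094344597604659))
```

View pics/w7.png

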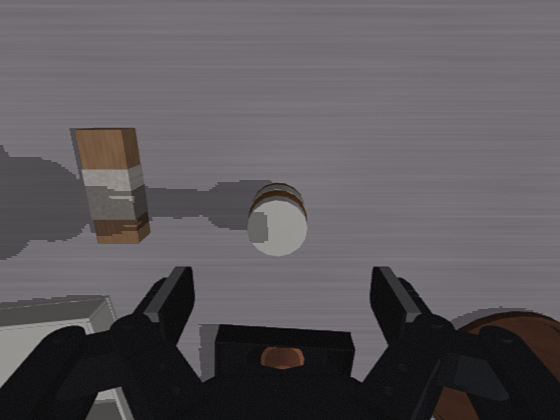

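The wrist view shows jar R's lid at (277,226), the bar at (112,187) lying along x, and the second capsule's top at (282,358) in the tray.

```bash
python3 -m handwheel '[[[-1,-0.03,-0.05,-0.5,0],[-1,0,0,-0.6,0],[-1,0,0,-0.6,0],[-1,0,0,-0.25,0],[-1,0,0,-0.14,0],[-1,0,0,0,0],[1,0,0,0,0],[1,0,0,0,0],[1,0,0,0,0],[1,0,0,0,0]]]' 30; python3 -m handwheel '[[[1,0,0,0,0],[1,0,0,0.8,0],[1,0,0,0.8,0],[1,0.52,0.64,0.1,0],[1,0.52,0.64,0,0],[1,0.52,0.64,0,0],[1,0.52,0.64,0,0],[1,0.52,0.64,0,0],[1,0.52,0.64,0,0],[1,0.52,0.64,0,0]]]'; python3 -m handwheel '[[[1,0,0,0,0],[1,0,0,0,0],[1,0,0,0,0]]]';python3 - <<'E'
from w import *
c=optics.capture("wrist"); np.savez("pics/w8.npz",**c); cv2.imwrite("pics/w8.png",c["img"])
E
```

```text
time_s: 12.85
eef_pos: [438.8, 8.4, 4.6]
ee_rot: [0.001, -0.0, 1.0, -0.0]
force: [-1.6, 0.8, 6.7]
grip_width: 0.518
grip_force: 29.9
time_s: 13.85
eef_pos: [621.1, 234.0, 89.1]
ee_rot: [0.0, -0.0, 1.0, 0.0]
force: [0.5, -0.8, -0.8]
grip_width: 0.514
grip_force: 31.3
time_s: 14.15
eef_pos: [619.9, 231.8, 88.9]
ee_rot: [-0.0, 0.0, 1.0, -0.0]
force: [0.1, 0.8, 0.4]
grip_width: 0.518
grip_force: 31.3
```

View pics/w8.png

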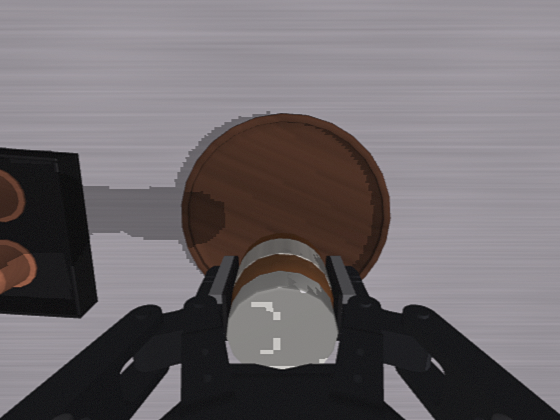

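The wrist view shows the jar held upright at (282,310), and the round tray's rim with its top at (288,113), left at (181,210) and right at (390,212). Both capsules stand in the tray at left.

```bash
python3 - <<'E'
from w import *
c=np.load("pics/w8.npz")
im=cv2.GaussianBlur(c["img"],(3,3),0).astype(int)
m=((im[...,2]-im[...,0]>15)&(im[...,2]<110)).astype(np.uint8); m[:, :150]=0; m[235:]=0
k=max(cv2.findContours(m,cv2.RETR_EXTERNAL,cv2.CHAIN_APPROX_NONE)[0],key=cv2.contourArea)[:,0,:].astype(float)
k=k[k[:,1]<230]
for z in(14,):
    P=np.array([onz(c,*p,z)[:2] for p in k if not(np.hypot(p[0]-282,p[1]-262)<45)])
    for _ in range(3):
        A=np.c_[2*P,np.ones(len(P))]; s=np.linalg.lstsq(A,(P**2).sum(1),rcond=None)[0]; r=np.sqrt(s[2]+s[0]**2+s[1]**2)
        e=abs(np.hypot(*(P-s[:2]).T)-r); P=P[e<max(2*np.median(e),1)]
    print(z,s[:2],r,np.median(e),len(P))
E
```

```text
14 [620.10071448 234.11205245] 77.87850154303872 0.15120738888754204 322
```

```bash
python3 -m handwheel '[[[1,0.64,0.03,0,0],[1,0,0,-0.5,0],[1,0,0,-0.5,0],[1,0,0,-0.35,0],[1,0,0,-0.15,0],[1,0,0,-0.04,0],[1,0,0,0,0],[1,0,0,0,0]]]'
```

```text
time_s: 15.0
eef_pos: [652.9, 233.9, 13.1]
ee_rot: [0.001, -0.0, 1.0, 0.0]
force: [-0.1, 0.1, -0.7]
grip_width: 0.516
grip_force: 31.3
```

```bash
python3 -m handwheel '[[[1,0,0,-0.02,0],[1,0,0,-0.01,0],[1,0,0,0,0],[1,0,0,0,0]]]'
```

```text
time_s: 15.4
eef_pos: [652.6, 234.0, 10.7]
ee_rot: [0.0, -0.0, 1.0, 0.0]
force: [-1.1, 0.1, 2.0]
grip_width: 0.515
grip_force: 31.5
```

```bash
python3 -m handwheel '[[[0.2,0,0,0,0],[-0.2,0,0,0,0],[-0.4,0,0,0,0],[-0.4,0,0,0.3,0],[-0.4,0,0,0.8,0],[-1,0,0,0.8,0],[-1,-0.88,0.23,0.1,0],[-1,-0.88,0.23,0,0],[-1,-0.88,0.23,0,0],[-1,-0.88,0.23,0,0]]]';python3 -m handwheel '[[[-1,-0.88,0.23,0,0],[-1,-0.88,0.23,0,0],[-1,0,0,0,0],[-1,0,0,0,0],[-1,0,0,0,0]]]'; python3 - <<'E'
from w import *
c=optics.capture("wrist"); np.savez("pics/w9.npz",**c); cv2.imwrite("pics/w9.png",c["img"]);T=np.load("pics/top0.npz")
for k in white(c,110): p=cen(k); print("wh",np.round(p),cv2.contourArea(k),cv2.boundingRect(k),onz(c,*p,52),two(c,p,T,proj(T,[388,305,50])))
E
```

```text
time_s: 16.4
eef_pos: [474.8, 280.2, 111.5]
ee_rot: [0.001, -0.0, 1.0, 0.0]
force: [-0.2, 1.2, 0.3]
grip_width: 1.001
grip_force: 0.0
time_s: 16.9
eef_pos: [389.6, 302.9, 111.0]
ee_rot: [0.001, 0.0, 1.0, 0.0]
force: [-0.0, 1.5, 0.2]
grip_width: 1.0
grip_force: 0.0
wh [345. 338.] 441.0 (301, 334, 83, 11) [483.42707397 353.44026435  52.        ] (array([382.30046347, 303.21278467, 166.56085029]), np.float64(41.52600387598048))
wh [333. 322.] 731.5 (241, 314, 139, 18) [467.60892566 342.59434294  52.        ] (array([384.07050424, 303.32348771, 154.74397592]), np.float64(37.09624398244635))
wh [ 84. 320.] 601.0 (25, 314, 95, 19) [466.2345157  147.65787295  52.        ] (array([369.47930944, 266.19864574, 195.07541468]), np.float64(32.712813813624116))
wh [ 98. 304.] 622.5 (31, 297, 108, 15) [451.44398748 161.17194534  52.        ] (array([369.0505609 , 266.98862437, 190.32290027]), np.float64(33.850458127979664))
wh [352. 305.] 223.5 (309, 292, 63, 22) [451.79118628 356.5677281   52.        ] (array([382.03060329, 307.75346618, 149.72901751]), np.float64(44.096390222221416))
wh [270. 287
[... 2395 characters left out ...]
 455.79142604]), np.float64(68.73774499198984))
wh [387.  51.] 212.5 (313, 50, 146, 3) [276.44967259 364.55277493  52.        ] (array([366.91218048, 197.5706271 , 595.64650589]), np.float64(0.5010649076939142))
wh [34. 30.] 331.0 (0, 25, 102, 11) [265.47461469 159.03908329  52.        ] (array([343.4282025 , 279.54225754, 234.46320391]), np.float64(77.99572448781814))
wh [376.  31.] 1151.5 (283, 22, 199, 19) [265.83998453 357.45300015  52.        ] (array([371.35102826, 216.10396493, 542.17520904]), np.float64(15.93504821083035))
wh [355.  10.] 1076.0 (212, 4, 235, 12) [255.39961335 344.42199414  52.        ] (array([372.13754719, 237.78979756, 481.49701204]), np.float64(34.49436655575152))
```

View pics/w9.png

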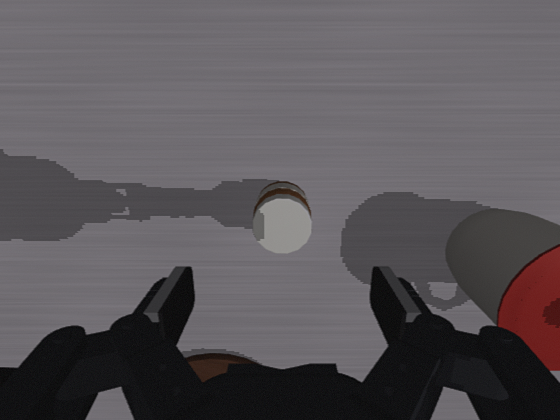

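The wrist view shows jar L's lid at (283,223), with the mug well clear at (530,290).

```bash
python3 -m handwheel '[[[-1,-0.06,-0.01,-0.6,0],[-1,0,0,-0.6,0],[-1,0,0,-0.5,0],[-1,0,0,-0.28,0],[-1,0,0,-0.15,0],[-1,0,0,0,0],[1,0,0,0,0],[1,0,0,0,0],[1,0,0,0,0],[1,0,0,0,0]]]' 30; python3 -m handwheel '[[[1,0,0,0,0],[1,0,0,0.8,0],[1,0,0,0.8,0],[1,0.81,-0.276,0.1,0],[1,0.81,-0.276,0,0],[1,0.81,-0.276,0,0],[1,0.81,-0.276,0,0],[1,0.81,-0.276,0,0],[1,0,0,0,0],[1,0,0,0,0]]]'; python3 -m handwheel '[[[1,0,0,0,0]]]';python3 - <<'E'
from w import *
c=optics.capture("wrist"); np.savez("pics/w10.npz",**c); cv2.imwrite("pics/w10.png",c["img"])
E
```

```text
time_s: 17.95
eef_pos: [385.8, 302.6, 4.6]
ee_rot: [0.001, -0.0, 1.0, 0.0]
force: [-1.0, -1.6, 5.6]
grip_width: 0.512
grip_force: 30.9
time_s: 18.95
eef_pos: [587.8, 233.1, 88.3]
ee_rot: [-0.0, 0.0, 1.0, -0.0]
force: [-0.3, -1.6, -1.0]
grip_width: 0.512
grip_force: 31.3
time_s: 19.05
eef_pos: [586.9, 234.0, 88.7]
ee_rot: [-0.0, -0.001, 1.0, -0.0]
force: [-0.4, 0.0, -0.4]
grip_width: 0.515
grip_force: 31.3
```

View pics/w10.png

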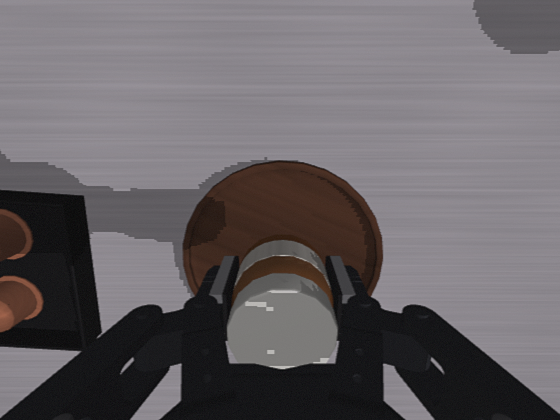

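The wrist view shows jar L held upright at (282,310) over the near half of the round tray.

```bash
python3 -m handwheel '[[[1,0.03,0,-0.5,0],[1,0,0,-0.5,0],[1,0,0,-0.35,0],[1,0,0,-0.14,0],[1,0,0,-0.05,0],[1,0,0,-0.02,0],[1,0,0,0,0],[1,0,0,0,0],[1,0,0,0,0]]]'
```

```text
time_s: 20.0
eef_pos: [589.6, 233.5, 11.4]
ee_rot: [0.0, -0.0, 1.0, 0.0]
force: [-0.6, -0.1, -0.7]
grip_width: 0.516
grip_force: 31.3
```

```bash
python3 -m handwheel '[[[1,0,0,-0.014,0],[1,0,0,0,0],[1,0,0,0,0],[0.2,0,0,0,0],[-0.2,0,0,0,0],[-0.4,0,0,0,0],[-0.4,0,0,0.3,0],[-0.4,0,0,0.8,0],[-1,0,0,0.8,0]]]';python3 -m handwheel '[[[-1,-0.38,-0.8,0.1,0],[-1,-0.38,-0.8,0,0],[-1,-0.38,-0.8,0,0],[-1,-0.38,-0.8,0,0],[-1,-0.38,-0.8,0,0],[-1,-0.38,-0.8,0,0],[-1,-0.38,-0.8,0,0],[-1,-0.38,-0.8,0,0],[-1,-0.38,-0.8,0,0]]]';python3 -m handwheel '[[[-1,0,0,0,0],[-1,0,0,0,0],[-1,0,0,0,0]]]'; python3 - <<'E'
from w import *
c=optics.capture("wrist"); np.savez("pics/w11.npz",**c); cv2.imwrite("pics/w11.png",c["img"]);np.savez("pics/t11.npz",**optics.capture("top"))
E
```

```text
time_s: 20.9
eef_pos: [589.1, 233.4, 106.8]
ee_rot: [-0.0, -0.0, 1.0, -0.0]
force: [0.7, -0.1, 0.6]
grip_width: 0.846
grip_force: 0.0
time_s: 21.8
eef_pos: [417.7, -128.1, 111.2]
ee_rot: [0.001, -0.0, 1.0, -0.0]
force: [1.1, -0.2, 0.4]
grip_width: 1.002
grip_force: 0.0
time_s: 22.1
eef_pos: [418.8, -125.9, 110.5]
ee_rot: [0.0, -0.001, 1.0, -0.0]
force: [0.3, 0.6, -0.2]
grip_width: 1.001
grip_force: 0.0
```

View pics/w11.png

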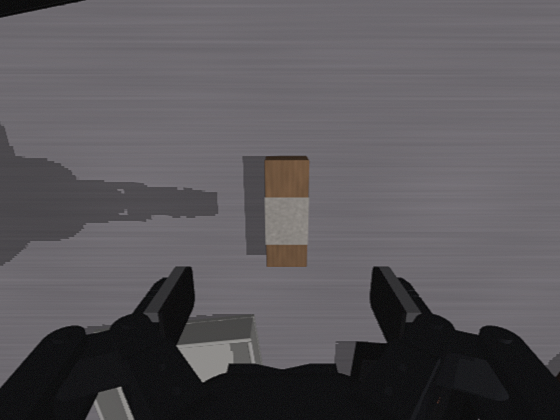

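The wrist view shows the bar's top face, corners (265,160), (308,160), (308,267) and (266,267), centred between the fingers.

```bash
python3 - <<'E'
from w import *
c=np.load("pics/w11.npz");T=np.load("pics/top0.npz")
q=[(265,160),(308,160),(308,267),(266,267)]
P=np.array([onz(c,*p,24)[:2] for p in q]); print(P.round(1),P.mean(0))
print(two(c,(286.5,220.5),T,(456*.7,348*.7)))
# bin rim from top
for n in ("pics/top0.npz","pics/t11.npz"):
    T=np.load(n)
    m=(T["img"].min(2)>85).astype(np.uint8); r=slice(170,218); 
    # whole bin: brighter & whiter than counter
    hsv=cv2.cvtColor(T["img"],cv2.COLOR_BGR2HSV); print(hsv[195,345],hsv[225,345],hsv[195,325],hsv[195,335])
c4=np.load("pics/w4.npz"); 
cv2.imwrite("pics/t11.png",cv2.resize(np.load("pics/t11.npz")["img"][140:280,180:420],(800,467)))
E
```

```text
[[ 374.2 -138.9]
 [ 374.2 -106.8]
 [ 463.5 -104.4]
 [ 463.6 -139.5]] [ 418.87771404 -122.42061162]
(array([ 417.92947164, -123.80546428,   36.76927834]), np.float64(2.1252015760788328))
[ 30   8 157] [144  11 118] [ 20   7 113] [ 25  10 160]
[ 24   8 162] [140   6 118] [ 20   7 114] [ 23   6 160]
```

View pics/t11.png

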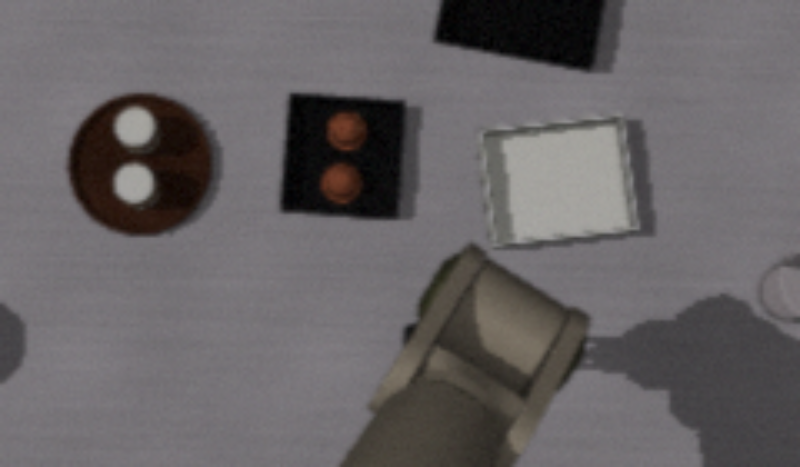

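The top crop shows both jars upright at (134,127) and (134,184) on the round tray, and both capsules at (347,131) and (341,183) in the black tray. The bin's rim corners are at (482,131), (624,117), (638,232) and (495,247).

```bash
python3 - <<'E'
from w import *
T=np.load("pics/t11.npz")
P=np.array([onz(T,u*.3+180,v*.3+140,34)[:2] for u,v in((482,131),(624,117),(638,232),(495,247))])
print(P.round(1),P.mean(0)); l=(P[1]-P[0]+P[2]-P[3])/2; w=(P[3]-P[0]+P[2]-P[1])/2
print(np.linalg.norm(l),np.linalg.norm(w),np.degrees(np.arctan2(l[0],-l[1])),np.degrees(np.arctan2(w[1],-w[0])))
E
python3 -m handwheel '[[[-1,0,0.03,-0.6,0],[-1,0,0,-0.6,0],[-1,0,0,-0.5,0],[-1,0,0,-0.28,0],[-1,0,0,-0.13,0],[-1,0,0,-0.04,0],[-1,0,0,0,0],[1,0,0,0,0],[1,0,0,0,0],[1,0,0,0,0]]]' 35; python3 -m handwheel '[[[1,0,0,0,0],[1,0,0,0,0],[1,0,0,0.5,0],[1,0,0,0.8,0],[1,0,0,0.7,0],[1,0,0,0,0]]]'
```

```text
[[ 652.9 -146.2]
 [ 669.2 -301.9]
 [ 542.1 -314.5]
 [ 525.  -159.3]] [ 597.2848955  -230.47621491]
156.33686964323516 128.15430113289813 6.147375605236606 -5.732525351060998
time_s: 23.2
eef_pos: [418.6, -125.2, 3.0]
ee_rot: [0.0, -0.0, 1.0, -0.0]
force: [0.2, -0.3, 0.1]
grip_width: 0.518
grip_force: 0.0
time_s: 23.8
eef_pos: [420.2, -126.1, 106.3]
ee_rot: [0.003, -0.0, 1.0, -0.002]
force: [0.0, -0.2, -1.6]
grip_width: 0.392
grip_force: 35.2
```

```bash
python3 -m handwheel '[[[1,0.35,-0.21,0,-1],[1,0.35,-0.21,0,-1],[1,0.35,-0.21,0,-1],[1,0.35,-0.21,0,-1],[1,0.35,-0.21,0,-1],[1,0.35,-0.21,0,-1],[1,0.35,-0.21,0,-1],[1,0.35,-0.21,0,-1],[1,0.35,-0.21,0,-1],[1,0.35,-0.21,0,-1]]]'; python3 -m handwheel '[[[1,0,0,0,-0.5],[1,0,0,0,0],[1,0,0,0,0],[1,0,0,0,0]]]';python3 - <<'E'
from w import *
c=optics.capture("wrist"); np.savez("pics/w12.npz",**c); cv2.imwrite("pics/w12.png",c["img"])
E
```

```text
time_s: 24.8
eef_pos: [593.7, -230.3, 101.1]
ee_rot: [-0.001, 0.645, 0.764, -0.0]
force: [0.5, 0.4, -0.0]
grip_width: 0.389
grip_force: 35.2
time_s: 25.2
eef_pos: [593.1, -229.8, 102.3]
ee_rot: [-0.0, 0.668, 0.744, -0.0]
force: [-0.2, -0.5, 0.4]
grip_width: 0.393
grip_force: 35.2
```

View pics/w12.png

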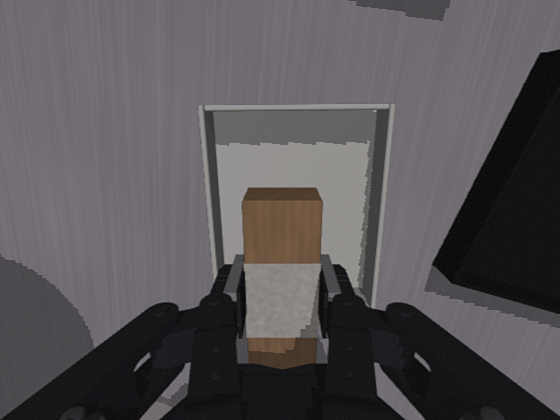

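The wrist view shows the bar held square to the bin, with the bin's rim corners at (200,107) and (394,105) and the bar at (282,270).

```bash
python3 - <<'E'
from w import *
c=np.load("pics/w12.npz")
a,b=onz(c,200,107,34)[:2],onz(c,394,105,34)[:2]; d=(b-a)/np.linalg.norm(b-a)
print(a,b,np.linalg.norm(b-a),(a+b)/2+80*np.array([d[1],-d[0]]),(a+b)/2-80*np.array([d[1],-d[0]]),np.degrees(np.arctan2(d[1],d[0])))
s=ctrl.sense(); q=s["ee_rot"]; print(s["eef_pos"],np.degrees(2*np.arctan2(q[2],q[1])))
E
```

```text
[ 530.58788057 -155.00886824] [ 656.08687052 -140.38548791] 126.34808954877384 [ 602.59648212 -227.15955248] [584.07826897 -68.23480367] 6.6462415776526385
[ 593.13981599 -229.88768232  102.45141263] 96.08936421968157
```

```bash
python3 -m handwheel '[[[1,0.13,0,-0.5,0],[1,0,0,-0.5,0],[1,0,0,-0.5,0],[1,0,0,-0.25,0],[1,0,0,-0.1,0],[1,0,0,-0.04,0],[1,0,0,0,0],[1,0,0,0,0],[1,0,0,0,0]]]'
```

```text
time_s: 26.15
eef_pos: [600.2, -230.2, 8.9]
ee_rot: [0.001, 0.669, 0.743, 0.0]
force: [0.1, -0.2, -1.4]
grip_width: 0.395
grip_force: 35.2
```

```bash
python3 -m handwheel '[[[1,0,0,-0.03,0],[1,0,0,0,0],[1,0,0,0,0],[-0.2,0,0,0,0],[-0.2,0,0,0,0],[-0.2,0,0,0.3,0],[-0.2,0,0,0.8,0],[-0.2,0,0,0.8,0],[-0.2,0,0,0.8,0]]]';python3 -m handwheel '[[[-0.2,-0.8,0.3,0.4,0],[-0.2,-0.8,0.3,0.4,0],[-0.2,-0.8,0.3,0,0],[-0.2,-0.8,0.3,0,0],[-0.2,-0.8,0.3,0,0],[-0.2,0,0,0,0],[-0.2,0,0,0,0],[-0.2,0,0,0,0]]]';python3 - <<'E'
from w import *
a=optics.capture("top")["img"][140:280,130:450];b=optics.capture("scene")["img"][80:380,100:500]
cv2.imwrite("pics/end.png",np.vstack([cv2.resize(a,(640,280)),cv2.resize(b,(427,320))[:,:].copy() if 0 else cv2.copyMakeBorder(cv2.resize(b,(427,320)),0,0,0,213,cv2.BORDER_CONSTANT)]))
E
```

```text
time_s: 27.05
eef_pos: [599.7, -229.9, 144.3]
ee_rot: [0.0, 0.669, 0.743, 0.0]
force: [-0.2, 0.4, -0.6]
grip_width: 0.603
grip_force: 0.0
time_s: 27.85
eef_pos: [400.8, -155.6, 182.4]
ee_rot: [0.001, 0.669, 0.743, 0.0]
force: [-0.1, 0.2, 1.1]
grip_width: 0.6
grip_force: 0.0
```

View pics/end.png

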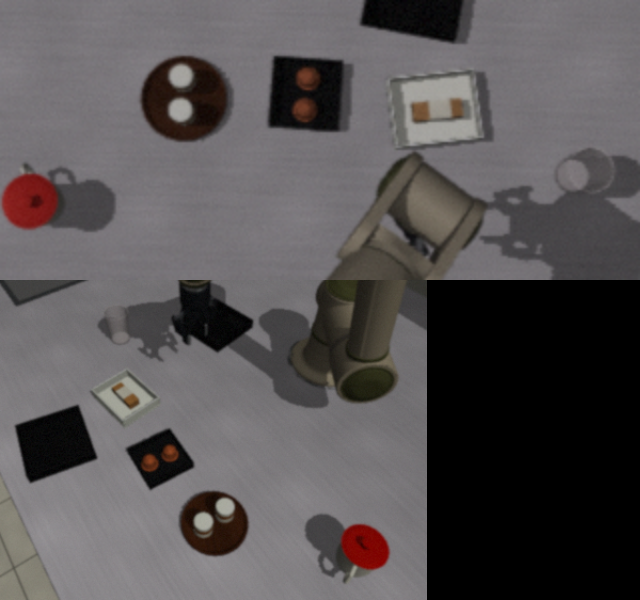

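Both views show the job done: jars upright on the round tray at (181,93), capsules standing in the small black tray at (306,94), and the bar flat and lengthwise in the bin at (437,109). The mug and cup stand where they were.

```bash
python3 -c "
from rig import ctrl; print(ctrl.finish_job())"
```

```text
the job is handed in; nothing more can be done
None
```

I handed the job in at about 28 s of robot time: both capsules stand in the 130 mm black tray, both jars are upright on the round tray, and the bar lies flat and lengthwise in the bin, with the mug and cup untouched; the judge's verdict was not shown.

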